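# Load the marked samples into their cooling blocks

## Task

Stand the four colour-marked sample jars upright in the wells of their cooling blocks, one to each: red in red, blue in blue, the large jar in the wide well and the small jar in the narrow well. Both red samples must be in their wells before you touch a blue one. Set the jars down gently without dropping or tipping them, and leave the two unmarked white jars where they stand.

Things in the scene. Friction and masses are not known exactly. Their poses are not given: they have to be found in the camera images.
- red_large: large sealed sample jar, an upright cylinder 46 mm in diameter and 72 mm tall in all, the top 18 mm being its white screw cap (the body below is 1 mm narrower in diameter); a round red sticker 34 mm across on top of the cap and a red tape band low on the side; about 90 g, stands loose. Origin: centre of its underside, z up.
- red_small: small sealed sample jar, an upright cylinder 30 mm in diameter and 62 mm tall in all, the top 16 mm being its white screw cap (the body below is 1 mm narrower in diameter); a round red sticker 22 mm across on top of the cap and a red tape band low on the side; about 40 g, stands loose. Origin: centre of its underside, z up.
- blue_large: large sealed sample jar, an upright cylinder 46 mm in diameter and 72 mm tall in all, the top 18 mm being its white screw cap (the body below is 1 mm narrower in diameter); a round blue sticker 34 mm across on top of the cap and a blue tape band low on the side; about 90 g, stands loose. Origin: centre of its underside, z up.
- blue_small: small sealed sample jar, an upright cylinder 30 mm in diameter and 62 mm tall in all, the top 16 mm being its white screw cap (the body below is 1 mm narrower in diameter); a round blue sticker 22 mm across on top of the cap and a blue tape band low on the side; about 40 g, stands loose. Origin: centre of its underside, z up.
- white_large: large sealed sample jar, an upright cylinder 46 mm in diameter and 72 mm tall in all, the top 18 mm being its white screw cap (the body below is 1 mm narrower in diameter); no sticker or band at all, all white; about 90 g, stands loose. Origin: centre of its underside, z up. A bystander, to be left alone.
- white_small: small sealed sample jar, an upright cylinder 30 mm in diameter and 62 mm tall in all, the top 16 mm being its white screw cap (the body below is 1 mm narrower in diameter); no sticker or band at all, all white; about 40 g, stands loose. Origin: centre of its underside, z up. A bystander, to be left alone.
- block_red_large: red cooling block for the large red sample: a square metal block 76 x 76 mm, 20 mm high, fixed to the bench, with one round well of 62 mm diameter, dark inside, in its middle; the well is 14 mm deep (its floor 6 mm above the bench), so the jar has 8 mm of play all round. Origin: centre of the underside, straight below the well's centre; x and y along its edges, z up.
- block_red_small: red cooling block for the small red sample: a square metal block 60 x 60 mm, 20 mm high, fixed to the bench, with one round well of 46 mm diameter, dark inside, in its middle; the well is 14 mm deep (its floor 6 mm above the bench), so the jar has 8 mm of play all round. Origin: centre of the underside, straight below the well's centre; x and y along its edges, z up.
- block_blue_large: blue cooling block for the large blue sample: a square metal block 76 x 76 mm, 20 mm high, fixed to the bench, with one round well of 62 mm diameter, dark inside, in its middle; the well is 14 mm deep (its floor 6 mm above the bench), so the jar has 8 mm of play all round. Origin: centre of the underside, straight below the well's centre; x and y along its edges, z up.
- block_blue_small: blue cooling block for the small blue sample: a square metal block 60 x 60 mm, 20 mm high, fixed to the bench, with one round well of 46 mm diameter, dark inside, in its middle; the well is 14 mm deep (its floor 6 mm above the bench), so the jar has 8 mm of play all round. Origin: centre of the underside, straight below the well's centre; x and y along its edges, z up.

How it is judged:
On the way, in this order (a step that is already met when the one before it is completed fails the run):
1. both red samples stand released in their own red blocks (horizontal distance between red_large and block_red_large below 0.012 m and z of red_large in the frame of block_red_large between 0.003 and 0.01 m and angle between each of red_large, red_small's own z axis and vertical below 0.12 rad and horizontal distance between red_small and block_red_small below 0.012 m and z of red_small in the frame of block_red_small between 0.003 and 0.01 m and contact force between each of red_large, red_small and the fingers below 0.05 N), for 0.2 s.
2. both blue samples stand released in their own blue blocks (horizontal distance between blue_large and block_blue_large below 0.012 m and z of blue_large in the frame of block_blue_large between 0.003 and 0.01 m and angle between each of blue_large, blue_small's own z axis and vertical below 0.12 rad and contact force between each of blue_large, blue_small and the fingers below 0.05 N and horizontal distance between blue_small and block_blue_small below 0.012 m and z of blue_small in the frame of block_blue_small between 0.003 and 0.01 m), for 0.2 s.
At the end, for the whole second after the job is handed in: Each marked jar stands in the well of the block of its own colour and size: within 12 mm of the well's centre, underside 3 to 10 mm above the bench, upright within 0.12 rad, released, at rest (below 20 mm/s); both white jars within 20 mm of where they started (all of step 1 and all of step 2 and linear speed of each of red_large, red_small, blue_large, blue_small below 0.02 m/s and distance of each of white_large, white_small from where it was at the start of the episode below 0.02 m); the robot touches nothing.
It fails at once if a blue sample is shifted by more than 15 mm before both red samples are in their wells (distance of any of blue_large, blue_small from where it was at the start of the episode above 0.015 m and not (horizontal distance between red_large and block_red_large below 0.012 m and z of red_large in the frame of block_red_large between 0.003 and 0.01 m and angle between each of red_large, red_small's own z axis and vertical below 0.12 rad and horizontal distance between red_small and block_red_small below 0.012 m and z of red_small in the frame of block_red_small between 0.003 and 0.01 m)).
It fails at once if an unmarked white jar is shifted by more than 20 mm (distance of any of white_large, white_small from where it was at the start of the episode above 0.02 m).
It fails at once if a marked jar is tipped over by more than 0.7 rad (angle between any of red_large, red_small, blue_large, blue_small's own z axis and vertical above 0.7 rad).
It fails at once if a marked jar is dropped: it falls, untouched by the fingers, at more than 0.6 m/s (about 20 mm of free fall) ((contact force between red_large and the fingers below 0.05 N and linear speed of red_large above 0.6 m/s) or (contact force between red_small and the fingers below 0.05 N and linear speed of red_small above 0.6 m/s) or (contact force between blue_large and the fingers below 0.05 N and linear speed of blue_large above 0.6 m/s) or (contact force between blue_small and the fingers below 0.05 N and linear speed of blue_small above 0.6 m/s)).
It also fails if it takes over 115 s, if anything falls off the work surface, if the arm or the gripper's body presses on something with over 40 N, if the wrist force passes 120 N, or if a joint passes its speed limit or range.

## Robot

A 7-joint arm with a two-finger parallel gripper is mounted at the origin on the work surface. World frame = base frame: x ahead of the robot, y to its left, z up, the work surface at z = 0. Lengths are in m, angles in rad, forces in N, time in s.
With the tool pointing down it reaches from about 0.425 to 0.95 m from the base axis. Payload 16.7 kg.
Tool frame: the origin (TCP) lies at the very end of the fingers, on their centre line; the grasp point (between the pads) lies 19 mm behind it (bot.grasp_offset is the distance from the TCP to the grasp point, in m); z points along the fingers, y is the line along which they close (so a half turn about z gives the same grasp; the last joint's range is limited). The gripper opens to 94 mm and grips with 3 to 60 N. Pads are 16 mm wide; open, the fingers measure 119 mm over their backs; the gripper's body (75 mm by 177 mm) begins 78 mm behind the grasp point.
Start: joints at [0.982, 0.426, 0.074, 1.606, -0.034, 1.111, -0.067], TCP at [0.287, -0.611, 0.205] pointing down, gripper open.
Joint ranges: [-2.85, 2.85], [-0.5, 2.14], [-1.23, 1.37], [0.21, 2.46], [-1.02, 4.16], [0.16, 2.05], [-2.73, 2.73]. Speed limits (rad/s): [1.89, 1.89, 2.39, 2.39, 3.01, 3.01, 3.01].

## Interface

Orientations are given as a unit quaternion [w, x, y, z].
In Python, from station import bot, eyes gives the robot as it stands.
- The arm moves only by the tool drive_tool, never from a script. Its argument "rows" is a list of rows, each an object of numbers: "hand": the opening, from 0 (shut) to 1 (fully open); "x", "y", "z": the shift along the tool's x, y, z in cm; "rx", "ry", "rz": the turn, a rotation vector about the tool's x, y, z in degrees. In form: [{"hand": .., "x": .., "y": .., "z": .., "rx": .., "ry": .., "rz": ..}, ...]. A call has 1 to 12 rows; each row shifts and turns the commanded pose from where the row before left it, along the tool's axes as they then stand; what a row does not reach is not made up. A row lasts 1/12 s, in which the tool goes at most 41.7 mm and 7.16 degrees, less where a joint would pass 70% of its speed; a pose out of reach is approached as far as the arm can. A call is refused whole if a number of a shift passes 4.17 or a number of a turn 7.16, either way. A call with a gripper value outside its range is refused whole. The fingers move at their own pace and stop on an object; the grip force is fixed at half the most. Time passes only in rows, so rows that do not move let the fingers close. It gives the time, the measured TCP pose, the force, the opening and the grip force at its end, in the units of the state.
- bot.sense(): the state, without advancing time (a new reading comes with each control period).
- eyes.get_image(name): name is "scene" or "top" or "wrist"; returns a dict with "frame" (384x512x3 uint8, red, green, blue), "mtx" (3x3 intrinsics, pixels), "k1" (the pictures are not rectified: a ray, as slopes to the right and down, at radius r is drawn at 1 + k1 r^2 times it, then the intrinsics apply), "rvec" (rotation vector, rad) and "tvec" (3), from world to camera coordinates, as OpenCV has them; the wrist camera has in their place "mount" (4x4, takes a point from camera to tool coordinates, whose origin is the TCP and whose axes are the flange's). Camera axes: x right, y down, z forward; pixel columns grow to the right and rows downward; lengths in m; the calibration is good to about 2 mm. A picture is of the moment at which its call begins: read the wrist's pose just before it. There is no depth.
- bot.hand_in(): hands the job in; it is judged then, once.
The state is a dict: "time": time; "joint_pos": joint angles; "joint_velocities": joint speeds; "joint_efforts": joint torques, N m; "ee_pos": TCP position; "eef_rot": TCP orientation; "contact_force": force on the tool from outside, world axes, zero at the start; "ft_torque": the same for the moment, N m; "finger_gap": opening from 0.0 (shut) to 1.0 (fully open); "finger_force": force on a finger pad.
Only numpy, scipy, OpenCV 4.12 (cv2) and the standard library are available. Lean on these libraries where they do the work, as an engineer would, in place of code of your own. Each camera call takes 0.05 s, during which the arm holds its last target. There are 200 camera calls.

## Working session

There is one attempt and no reset: what is moved stays moved. The work goes in short steps, Python scripts to look and compute and a tool call to move; the robot and the scene stay as the last step left them, time stands still between calls to the robot, and variables do not carry over. Pictures are saved under pics/ and viewed, at most 14 in all, crops included, and the job is handed in when it is done.

Besides the shell and the picture viewer there is one more tool, called after "Call:" as name([rows], argument=value, ...), one row to a line, values as JSON. drive_tool: Moves the arm, as the interface text tells. Its arguments: {"type":"object","properties":{"rows":{"type":"array"}},"required":["rows"]}

```bash
mkdir -p pics; ls; python3 - <<'E'
from station import bot, eyes
import cv2, numpy as np, pickle
d={n:eyes.get_image(n) for n in("top","scene")}
pickle.dump(d,open('d.pkl','wb'))
for n in d: cv2.imwrite(f'pics/{n}0.png',d[n]['frame'][:,:,::-1])
s=bot.sense(); print(s['time'],s['ee_pos'],s['eef_rot'],s['finger_gap'],bot.grasp_offset)
for n in d: print({k:v for k,v in d[n].items() if k!='frame'})
E
```

```text
pics
0.1 [ 0.28716817 -0.6104334   0.20482651] [-5.60624862e-04  9.75927024e-01  2.18096541e-01 -1.66583199e-04] 0.998226529917063 0.0188
{'mtx': array([[368.82340761,   0.        , 256.17285756],
       [  0.        , 368.82340761, 185.22751853],
       [  0.        ,   0.        ,   1.        ]]), 'k1': -0.08461068512614232, 'rvec': array([ 2.17960101, -2.17508237,  0.1226461 ]), 'tvec': array([-0.01410063,  0.52954798,  1.2739461 ])}
{'mtx': array([[363.83098472,   0.        , 257.36675354],
       [  0.        , 363.83098472, 188.66951329],
       [  0.        ,   0.        ,   1.        ]]), 'k1': -0.021469489434745078, 'rvec': array([ 1.73726577,  2.01872501, -0.67243382]), 'tvec': array([ 0.06931493, -0.39006202,  1.35219476])}
```

View pics/top0.png

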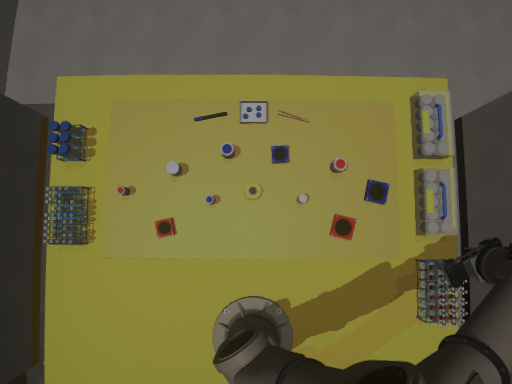

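View pics/scene0.png

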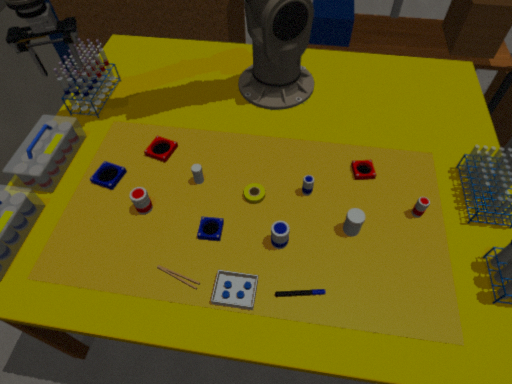

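The top view shows the red jars at (340,164) large and (123,190) small. The blue jars are at (228,150) large and (210,199) small, and the white ones at (173,168) and (302,198). The blocks are red at (343,227) and (165,228), and blue at (377,191) and (280,154). The scene view agrees.

```bash
cat > h.py <<'E'
import cv2, numpy as np, pickle
def cam(im):
    R=cv2.Rodrigues(im['rvec'])[0]; return R,-R.T@im['tvec']
def cast(im,uv,z):
    R,c=cam(im)
    p=cv2.undistortPoints(np.array([[uv]],float),im['mtx'],np.array([im['k1'],0,0,0.]))[0,0]
    r=R.T@np.array([p[0],p[1],1]); return c+r*(z-c[2])/r[2]
def proj(im,P):
    return cv2.projectPoints(np.array([P],float),im['rvec'],im['tvec'],im['mtx'],np.array([im['k1'],0,0,0.]))[0].ravel()
def mask(im,col):
    f=im['frame'].astype(int); r,g,b=f[...,0],f[...,1],f[...,2]
    if col=='red': return (r>90)&(r>2*g)&(r>2*b)
    if col=='blue': return (b>70)&(b>1.5*r)&(b>1.5*g)
    if col=='white': return (f.min(2)>100)&(f.max(2)-f.min(2)<50)
def blobs(im,col,amin=8):
    n,l,s,c=cv2.connectedComponentsWithStats(mask(im,col).astype(np.uint8))
    return [(c[i],s[i],l==i) for i in range(1,n) if s[i,4]>=amin]
E
python3 - <<'E'
from h import *
d=pickle.load(open('d.pkl','rb')); t=d['top'];s=d['scene']
# rough position per block/jar from top; refine in both views
for n,im in d.items():
  for col in('red','blue','white'):
    for c,st,m in blobs(im,col,12):
        P=cast(im,c,0.02 if col!='white' else .06)
        if .3<P[0]<.95 and abs(P[1])<.65:
            cnt=cv2.findContours(m.astype(np.uint8),cv2.RETR_EXTERNAL,cv2.CHAIN_APPROX_NONE)[0][0]
            q=cv2.minAreaRect(np.array([cast(im,tuple(map(float,p[0])),.02)[:2] for p in cnt],np.float32))
            print(n,col,c.round(1),st.tolist(),'z.02',P[:2].round(4),'z.067',cast(im,c,.067)[:2].round(4),'rect',np.round(q[0],4),np.round(q[1],4),round(q[2],1))
E
```

```text
top red [340.2 163.4] [336, 159, 9, 9, 60] z.02 [ 0.61   -0.3146] z.067 [ 0.6025 -0.3031] rect [ 0.6095 -0.3141] [0.0279 0.0287] 44.5
top red [119.9 189.8] [118, 187, 5, 6, 23] z.02 [0.5125 0.4722] z.067 [0.5085 0.4553] rect [0.5135 0.472 ] [0.018  0.0145] 2.2
top red [343.  226.5] [331, 215, 25, 25, 205] z.02 [ 0.3843 -0.3204] z.067 [ 0.3849 -0.3086] rect [ 0.3839 -0.3197] [0.0762 0.0745] 74.7
top red [164.7 227.4] [156, 219, 18, 18, 116] z.02 [0.3805 0.3081] z.067 [0.3812 0.2971] rect [0.3806 0.3092] [0.0556 0.0574] 12.7
top blue [198.  118.2] [194, 117, 9, 4, 20] z.02 [0.7731 0.1977] z.067 [0.7596 0.1907] rect [0.7732 0.1979] [0.0088 0.0291] 11.7
top blue [226.4 148.3] [222, 144, 9, 9, 62] z.02 [0.6627 0.0937] z.067 [0.6533 0.0905] rect [0.6638 0.0951] [0.0292 0.0286] 0.5
top blue [279.4 153.4] [272, 146, 16, 16, 110] z.02 [ 0.645  -0.0961] z.067 [ 0.6362 -0.0925] rect [ 0.6446 -0.0965] [0.0545 0.0541] 0.2
top blue [376.8 191.7] [366, 180, 23, 24, 168] z.02 [ 0.5081 -0.4458] z.067 [ 0.5043 -0.4295] rect [ 0.5087 -0.4459] [0.0738 0.0743] 77.0
top blue [208.8 198.9] [206, 197, 6, 5,
[... 4682 characters left out ...]
5] [0.0421 0.045 ] 8.2
scene white [ 16.6 198.1] [10, 193, 15, 12, 118] z.02 [ 0.656  -0.6355] z.067 [ 0.66   -0.6289] rect [ 0.6326 -0.6732] [0.0354 0.0384] 74.0
scene white [  8.9 208.5] [1, 206, 15, 9, 51] z.02 [ 0.6908 -0.638 ] z.067 [ 0.6944 -0.6314] rect [ 0.6718 -0.6769] [0.0218 0.0378] 29.2
scene white [356.  215.2] [348, 208, 17, 15, 201] z.02 [0.5774 0.2791] z.067 [0.582  0.2777] rect [0.5503 0.2872] [0.0456 0.0431] 0.6
scene white [280.5 229. ] [272, 221, 17, 15, 78] z.02 [0.6462 0.0906] z.067 [0.6502 0.0909] rect [0.6203 0.0878] [0.043  0.0427] 7.5
scene white [234.5 290.4] [213, 274, 43, 33, 798] z.02 [0.8207 0.006 ] z.067 [0.8232 0.007 ] rect [0.8045 0.0017] [0.0693 0.094 ] 0.0
```

Call:
drive_tool([
  {"hand": 1, "x": 0, "y": 0, "z": 0, "rx": 0, "ry": 0, "rz": 6.3},
  {"hand": 1, "x": 0, "y": 0, "z": 0, "rx": 0, "ry": 0, "rz": 6.3},
  {"hand": 1, "x": 0, "y": 0, "z": 0, "rx": 0, "ry": 0, "rz": 6.3},
  {"hand": 1, "x": 0, "y": 0, "z": 0, "rx": 0, "ry": 0, "rz": 6.3},
  {"hand": 1, "x": 2.6, "y": -2.6, "z": 0, "rx": 0, "ry": 0, "rz": 0},
  {"hand": 1, "x": 2.6, "y": -2.6, "z": 0, "rx": 0, "ry": 0, "rz": 0},
  {"hand": 1, "x": 2.6, "y": -2.6, "z": 0, "rx": 0, "ry": 0, "rz": 0},
  {"hand": 1, "x": 2.6, "y": -2.6, "z": 0, "rx": 0, "ry": 0, "rz": 0},
  {"hand": 1, "x": 2.6, "y": -2.6, "z": 0, "rx": 0, "ry": 0, "rz": 0},
  {"hand": 1, "x": 2.6, "y": -2.6, "z": 0, "rx": 0, "ry": 0, "rz": 0},
  {"hand": 1, "x": 2.6, "y": -2.6, "z": 0, "rx": 0, "ry": 0, "rz": 0},
  {"hand": 1, "x": 2.6, "y": -2.6, "z": 0, "rx": 0, "ry": 0, "rz": 0},
])

```text
time: 1.1
ee_pos: [0.4962, -0.4012, 0.2053]
eef_rot: [-0.0, 1.0, -0.0, -0.0]
contact_force: [0.1, -0.8, -0.4]
finger_gap: 1.001
finger_force: 0.0
```

Call:
drive_tool([
  {"hand": 1, "x": 2.6, "y": -2.5},
  {"hand": 1, "x": 2.6, "y": -2.5},
  {"hand": 1, "x": 2.6, "y": -2.5},
  {"hand": 1, "x": 2.6, "y": -2.4, "z": 1},
  {"hand": 1, "z": 2.5},
  {"hand": 1, "z": 2.0},
  {"hand": 1},
])

```text
$.rows[0]: bad value
```

```bash
cat >> h.py <<'E'
def wcast(im,s,uv,z):
    from scipy.spatial.transform import Rotation as Ro
    w,x,y,q=s['eef_rot']; R=Ro.from_quat([x,y,q,w]).as_matrix(); M=im['mount']
    p=cv2.undistortPoints(np.array([[uv]],float),im['mtx'],np.array([im['k1'],0,0,0.]))[0,0]
    r=R@M[:3,:3]@np.array([p[0],p[1],1]); c=R@M[:3,3]+s['ee_pos']
    return c+r*(z-c[2])/r[2]
def wlook(col,z,name=None):
    from station import bot,eyes
    s=bot.sense(); im=eyes.get_image('wrist')
    print('tcp',np.round(s['ee_pos'],4),'gap',round(s['finger_gap'],3),'t',s['time'],'joints',np.round(s['joint_pos'],2))
    for c,st,m in blobs(im,col,150):
        P=[wcast(im,s,c+np.array(o),z)[:2] for o in((0,0),)]
        e=wcast(im,s,(st[0],c[1]),z)-wcast(im,s,(st[0]+st[2],c[1]),z)
        print(col,c.round(1),st.tolist(),np.round(P[0],4),'width',np.linalg.norm(e).round(4))
    if name: cv2.imwrite(f'pics/{name}.png',im['frame'][:,:,::-1])
E
python3 -c "
from h import *
wlook('red',.072,'w1')"
```

```text
tcp [ 0.4962 -0.4012  0.2053] gap 1.001 t 1.1 joints [ 0.53  0.37  0.07  1.69 -0.03  1.08 -0.97]
red [144.3  72.2] [126, 53, 37, 39, 1100] [ 0.6001 -0.3012] width 0.0338
red [199.8 266.9] [161, 233, 66, 66, 1227] [ 0.4086 -0.3426] width 0.0688
```

The wrist view puts red_large at (0.600,-0.301) with a 34 mm sticker, which matches the fixed cameras.

Call:
drive_tool([
  {"hand": 1, "x": 2.6, "y": -2.5, "z": 0, "rx": 0, "ry": 0, "rz": 0},
  {"hand": 1, "x": 2.6, "y": -2.5, "z": 0, "rx": 0, "ry": 0, "rz": 0},
  {"hand": 1, "x": 2.6, "y": -2.5, "z": 0, "rx": 0, "ry": 0, "rz": 0},
  {"hand": 1, "x": 2.6, "y": -2.5, "z": 1, "rx": 0, "ry": 0, "rz": 0},
  {"hand": 1, "x": 0, "y": 0, "z": 3.5, "rx": 0, "ry": 0, "rz": 0},
  {"hand": 1, "x": 0, "y": 0, "z": 3.5, "rx": 0, "ry": 0, "rz": 0},
  {"hand": 1, "x": 0, "y": 0, "z": 2, "rx": 0, "ry": 0, "rz": 0},
  {"hand": 1, "x": 0, "y": 0, "z": 0, "rx": 0, "ry": 0, "rz": 0},
])

```text
time: 1.82
ee_pos: [0.5967, -0.3015, 0.1004]
eef_rot: [-0.001, 1.0, 0.0, -0.003]
contact_force: [-1.0, 0.9, 0.0]
finger_gap: 0.999
finger_force: 0.0
```

Call:
drive_tool([
  {"hand": 1, "x": 0.3, "y": 0, "z": 2.5, "rx": 0, "ry": 0, "rz": 0},
  {"hand": 1, "x": 0, "y": 0, "z": 2.5, "rx": 0, "ry": 0, "rz": 0},
  {"hand": 1, "x": 0, "y": 0, "z": 1.2, "rx": 0, "ry": 0, "rz": 0},
  {"hand": 1, "x": 0, "y": 0, "z": 0.7, "rx": 0, "ry": 0, "rz": 0},
  {"hand": 0.9, "x": 0, "y": 0, "z": 0, "rx": 0, "ry": 0, "rz": 0},
  {"hand": 0.7, "x": 0, "y": 0, "z": 0, "rx": 0, "ry": 0, "rz": 0},
  {"hand": 0.6, "x": 0, "y": 0, "z": 0, "rx": 0, "ry": 0, "rz": 0},
  {"hand": 0.5, "x": 0, "y": 0, "z": 0, "rx": 0, "ry": 0, "rz": 0},
  {"hand": 0.3, "x": 0, "y": 0, "z": 0, "rx": 0, "ry": 0, "rz": 0},
  {"hand": 0.3, "x": 0, "y": 0, "z": 0, "rx": 0, "ry": 0, "rz": 0},
  {"hand": 0.3, "x": 0, "y": 0, "z": 0, "rx": 0, "ry": 0, "rz": 0},
  {"hand": 0.3, "x": 0, "y": 0, "z": 0, "rx": 0, "ry": 0, "rz": 0},
])

```text
time: 2.82
ee_pos: [0.6025, -0.3028, 0.0367]
eef_rot: [0.0, 1.0, -0.0, 0.0]
contact_force: [0.1, 0.2, 0.2]
finger_gap: 0.487
finger_force: 30.0
```

Call:
drive_tool([
  {"hand": 0.3, "x": 0, "y": 0, "z": -1, "rx": 0, "ry": 0, "rz": 0},
  {"hand": 0.3, "x": 0, "y": 0, "z": -2.5, "rx": 0, "ry": 0, "rz": 0},
  {"hand": 0.3, "x": -1, "y": 0, "z": -2.5, "rx": 0, "ry": 0, "rz": 0},
  {"hand": 0.3, "x": -2.5, "y": 0.3, "z": 0, "rx": 0, "ry": 0, "rz": 0},
  {"hand": 0.3, "x": -2.5, "y": 0.3, "z": 0, "rx": 0, "ry": 0, "rz": 0},
  {"hand": 0.3, "x": -2.5, "y": 0.3, "z": 0, "rx": 0, "ry": 0, "rz": 0},
  {"hand": 0.3, "x": -2.5, "y": 0.3, "z": 0, "rx": 0, "ry": 0, "rz": 0},
  {"hand": 0.3, "x": -2.5, "y": 0.3, "z": 0, "rx": 0, "ry": 0, "rz": 0},
  {"hand": 0.3, "x": -2.5, "y": 0.3, "z": 0, "rx": 0, "ry": 0, "rz": 0},
  {"hand": 0.3, "x": -2.5, "y": 0, "z": 0, "rx": 0, "ry": 0, "rz": 0},
  {"hand": 0.3, "x": -2.2, "y": 0, "z": 0, "rx": 0, "ry": 0, "rz": 0},
  {"hand": 0.3, "x": -1.1, "y": 0, "z": 0, "rx": 0, "ry": 0, "rz": 0},
])

```text
time: 3.82
ee_pos: [0.3818, -0.321, 0.0971]
eef_rot: [0.0, 1.0, -0.001, -0.0]
contact_force: [0.7, -0.8, 0.1]
finger_gap: 0.483
finger_force: 30.0
```

Call:
drive_tool([
  {"hand": 0.3, "x": 0, "y": 0, "z": 0, "rx": 0, "ry": 0, "rz": 0},
  {"hand": 0.3, "x": 0, "y": 0, "z": 0, "rx": 0, "ry": 0, "rz": 0},
])

```text
time: 3.98
ee_pos: [0.3851, -0.321, 0.0972]
eef_rot: [0.0, 1.0, -0.0, 0.001]
contact_force: [1.9, -0.6, -0.8]
finger_gap: 0.485
finger_force: 30.0
```

```bash
python3 -c "
from h import *
wlook('red',.02,'w2')"
```

```text
tcp [ 0.3851 -0.321   0.0972] gap 0.485 t 3.9833 joints [ 0.53  0.28  0.04  2.09 -0.02  0.77 -0.99]
red [255.4 186.5] [201, 148, 114, 90, 2932] [ 0.398  -0.3202] width 0.0896
red [256.5 276.4] [222, 246, 70, 62, 3442] [ 0.3189 -0.3209] width 0.0598
```

Call:
drive_tool([
  {"hand": 0.3, "x": 0, "y": 0, "z": 1.5, "rx": 0, "ry": 0, "rz": 0},
  {"hand": 0.3, "x": 0, "y": 0, "z": 1.5, "rx": 0, "ry": 0, "rz": 0},
  {"hand": 0.3, "x": 0, "y": 0, "z": 1, "rx": 0, "ry": 0, "rz": 0},
  {"hand": 0.3, "x": 0, "y": 0, "z": 0.5, "rx": 0, "ry": 0, "rz": 0},
  {"hand": 0.3, "x": 0, "y": 0, "z": 0.4, "rx": 0, "ry": 0, "rz": 0},
  {"hand": 0.3, "x": 0, "y": 0, "z": 0.3, "rx": 0, "ry": 0, "rz": 0},
  {"hand": 0.3, "x": 0, "y": 0, "z": 0, "rx": 0, "ry": 0, "rz": 0},
  {"hand": 0.3, "x": 0, "y": 0, "z": 0, "rx": 0, "ry": 0, "rz": 0},
])

```text
time: 4.7
ee_pos: [0.3846, -0.3209, 0.0447]
eef_rot: [0.0, 1.0, -0.0, 0.0]
contact_force: [-0.2, -0.0, -1.0]
finger_gap: 0.482
finger_force: 30.0
```

Call:
drive_tool([
  {"hand": 0.3, "x": 0, "y": 0, "z": 0.15, "rx": 0, "ry": 0, "rz": 0},
  {"hand": 0.3, "x": 0, "y": 0, "z": 0, "rx": 0, "ry": 0, "rz": 0},
  {"hand": 0.3, "x": 0, "y": 0, "z": 0, "rx": 0, "ry": 0, "rz": 0},
  {"hand": 0.52, "x": 0, "y": 0, "z": 0, "rx": 0, "ry": 0, "rz": 0},
  {"hand": 0.6, "x": 0, "y": 0, "z": 0, "rx": 0, "ry": 0, "rz": 0},
  {"hand": 0.8, "x": 0, "y": 0, "z": 0, "rx": 0, "ry": 0, "rz": 0},
  {"hand": 0.8, "x": 0, "y": 0, "z": 0, "rx": 0, "ry": 0, "rz": 0},
  {"hand": 0.8, "x": 0, "y": 0, "z": 0, "rx": 0, "ry": 0, "rz": 0},
  {"hand": 0.8, "x": 0, "y": 0, "z": -0.5, "rx": 0, "ry": 0, "rz": 0},
  {"hand": 0.8, "x": 0, "y": 0, "z": -1.5, "rx": 0, "ry": 0, "rz": 0},
  {"hand": 0.8, "x": 0, "y": 0, "z": -3, "rx": 0, "ry": 0, "rz": 0},
  {"hand": 0.8, "x": 0, "y": 0, "z": -3, "rx": 0, "ry": 0, "rz": 0},
])

```text
time: 5.7
ee_pos: [0.3836, -0.3203, 0.1237]
eef_rot: [-0.001, 1.0, -0.0, -0.001]
contact_force: [0.6, -0.8, -0.4]
finger_gap: 0.801
finger_force: 0.0
```

Call:
drive_tool([
  {"hand": 1, "x": 0, "y": 0, "z": -4, "rx": 0, "ry": 0, "rz": 0},
  {"hand": 1, "x": 0, "y": 0, "z": -2, "rx": 0, "ry": 0, "rz": 0},
  {"hand": 1, "x": 0, "y": 0, "z": 0, "rx": 0, "ry": 0, "rz": 0},
  {"hand": 1, "x": 0, "y": 0, "z": 0, "rx": 0, "ry": 0, "rz": 0},
])

```text
time: 6.03
ee_pos: [0.3849, -0.3211, 0.1844]
eef_rot: [0.001, 1.0, -0.0, 0.001]
contact_force: [0.7, 0.1, -0.4]
finger_gap: 0.999
finger_force: 0.0
```

```bash
python3 -c "
from h import *
wlook('red',.078,'w3')
wlook('red',.02)"
```

```text
tcp [ 0.3849 -0.3211  0.1844] gap 0.999 t 6.0333 joints [ 0.53  0.16  0.04  2.02 -0.01  0.96 -0.99]
red [255.6 171.4] [213, 136, 87, 86, 1895] [ 0.4039 -0.3204] width 0.0752
red [254.  195.3] [236, 177, 37, 37, 1079] [ 0.3824 -0.319 ] width 0.0326
tcp [ 0.3843 -0.3207  0.1832] gap 0.998 t 6.0833 joints [ 0.53  0.16  0.04  2.02 -0.01  0.96 -0.99]
red [256.  170.7] [213, 136, 88, 86, 1900] [ 0.3916 -0.3203] width 0.0912
red [254.6 194.8] [236, 177, 38, 37, 1096] [ 0.3657 -0.3188] width 0.0401
```

View pics/w3.png

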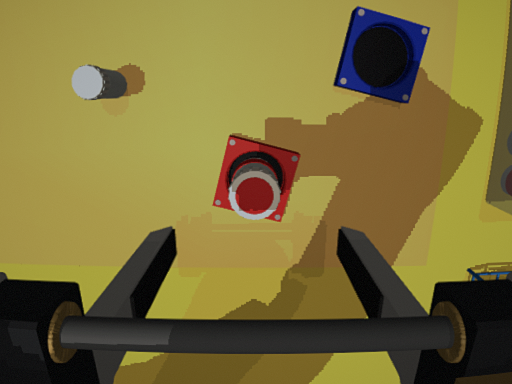

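Red_large stands in its well: its sticker is at (254,195), which casts to (0.382,-0.319) against the well centre (0.3835,-0.3205). Next is red_small.

Call:
drive_tool([
  {"hand": 1, "x": 2, "y": -3.4, "z": 0, "rx": 0, "ry": 0, "rz": 0},
  {"hand": 1, "x": 2, "y": -3.4, "z": 0, "rx": 0, "ry": 0, "rz": 0},
  {"hand": 1, "x": 2, "y": -3.4, "z": 0, "rx": 0, "ry": 0, "rz": 0},
  {"hand": 1, "x": 2, "y": -3.4, "z": 0, "rx": 0, "ry": 0, "rz": 0},
  {"hand": 1, "x": 2, "y": -3.4, "z": 0, "rx": 0, "ry": 0, "rz": 0},
  {"hand": 1, "x": 2, "y": -3.4, "z": 0, "rx": 0, "ry": 0, "rz": 0},
  {"hand": 1, "x": 0, "y": -4, "z": 0, "rx": 0, "ry": 0, "rz": 0},
  {"hand": 1, "x": 0, "y": -4, "z": 0, "rx": 0, "ry": 0, "rz": 0},
  {"hand": 1, "x": 0, "y": -4, "z": 0, "rx": 0, "ry": 0, "rz": 0},
  {"hand": 1, "x": 0, "y": -4, "z": 0, "rx": 0, "ry": 0, "rz": 0},
  {"hand": 1, "x": 0, "y": -4, "z": 0, "rx": 0, "ry": 0, "rz": 0},
  {"hand": 1, "x": 0, "y": -4, "z": 0, "rx": 0, "ry": 0, "rz": 0},
])

```text
time: 7.13
ee_pos: [0.5033, 0.125, 0.1818]
eef_rot: [0.0, 1.0, -0.0, -0.001]
contact_force: [0.3, -0.7, 0.0]
finger_gap: 0.999
finger_force: 0.0
```

Call:
drive_tool([
  {"hand": 1, "x": 0, "y": -3.5, "z": 0, "rx": 0, "ry": 0, "rz": 0},
  {"hand": 1, "x": 0, "y": -3.5, "z": 0, "rx": 0, "ry": 0, "rz": 0},
  {"hand": 1, "x": 0, "y": -3.5, "z": 0, "rx": 0, "ry": 0, "rz": 0},
  {"hand": 1, "x": 0, "y": -3.5, "z": 0, "rx": 0, "ry": 0, "rz": 0},
  {"hand": 1, "x": 0, "y": -3.5, "z": 0, "rx": 0, "ry": 0, "rz": 0},
  {"hand": 1, "x": 0, "y": -3.5, "z": 0, "rx": 0, "ry": 0, "rz": 0},
  {"hand": 1, "x": 0, "y": -3.5, "z": 0, "rx": 0, "ry": 0, "rz": 0},
  {"hand": 1, "x": 0, "y": 0, "z": 0, "rx": 0, "ry": 0, "rz": 0},
  {"hand": 1, "x": 0, "y": 0, "z": 0, "rx": 0, "ry": 0, "rz": 0},
])

```text
time: 7.88
ee_pos: [0.5029, 0.37, 0.181]
eef_rot: [0.0, 1.0, 0.002, -0.001]
contact_force: [-0.4, -0.4, 1.1]
finger_gap: 1.0
finger_force: 0.0
```

```bash
python3 -c "
from h import *
wlook('red',.062)"
```

```text
tcp [0.5029 0.37   0.181 ] gap 1.0 t 7.8833 joints [-0.45  0.39 -0.37  1.73  0.16  1.05 -2.44]
red [160.7 182.4] [149, 172, 24, 22, 410] [0.5082 0.4577] width 0.0223
red [307.6 281.4] [278, 255, 58, 54, 1221] [0.4063 0.3184] width 0.0585
```

Call:
drive_tool([
  {"hand": 1, "x": 0.3, "y": -3, "z": 0, "rx": 0, "ry": 0, "rz": 0},
  {"hand": 1, "x": 0.2, "y": -3, "z": 0, "rx": 0, "ry": 0, "rz": 0},
  {"hand": 1, "x": 0, "y": -2.7, "z": 1, "rx": 0, "ry": 0, "rz": 0},
  {"hand": 1, "x": 0, "y": 0, "z": 2.5, "rx": 0, "ry": 0, "rz": 0},
  {"hand": 1, "x": 0, "y": 0, "z": 2.5, "rx": 0, "ry": 0, "rz": 0},
  {"hand": 1, "x": 0, "y": 0, "z": 2, "rx": 0, "ry": 0, "rz": 0},
  {"hand": 1, "x": 0, "y": 0, "z": 0, "rx": 0, "ry": 0, "rz": 0},
  {"hand": 1, "x": 0, "y": 0, "z": 0, "rx": 0, "ry": 0, "rz": 0},
])

```text
time: 8.6
ee_pos: [0.5095, 0.4535, 0.1021]
eef_rot: [0.001, 1.0, -0.001, -0.001]
contact_force: [0.3, 0.6, -0.1]
finger_gap: 1.004
finger_force: 0.0
```

Call:
drive_tool([
  {"hand": 1, "x": 0, "y": -0.4, "z": 2.5, "rx": 0, "ry": 0, "rz": 0},
  {"hand": 1, "x": 0, "y": 0, "z": 2.5, "rx": 0, "ry": 0, "rz": 0},
  {"hand": 1, "x": 0, "y": 0, "z": 1.5, "rx": 0, "ry": 0, "rz": 0},
  {"hand": 1, "x": 0, "y": 0, "z": 0.7, "rx": 0, "ry": 0, "rz": 0},
  {"hand": 0.8, "x": 0, "y": 0, "z": 0, "rx": 0, "ry": 0, "rz": 0},
  {"hand": 0.6, "x": 0, "y": 0, "z": 0, "rx": 0, "ry": 0, "rz": 0},
  {"hand": 0.45, "x": 0, "y": 0, "z": 0, "rx": 0, "ry": 0, "rz": 0},
  {"hand": 0.35, "x": 0, "y": 0, "z": 0, "rx": 0, "ry": 0, "rz": 0},
  {"hand": 0.15, "x": 0, "y": 0, "z": 0, "rx": 0, "ry": 0, "rz": 0},
  {"hand": 0.15, "x": 0, "y": 0, "z": 0, "rx": 0, "ry": 0, "rz": 0},
  {"hand": 0.15, "x": 0, "y": 0, "z": 0, "rx": 0, "ry": 0, "rz": 0},
  {"hand": 0.15, "x": 0, "y": 0, "z": 0, "rx": 0, "ry": 0, "rz": 0},
])

```text
time: 9.6
ee_pos: [0.5095, 0.4593, 0.0312]
eef_rot: [-0.0, 1.0, -0.0, 0.0]
contact_force: [-0.4, 0.3, -0.2]
finger_gap: 0.468
finger_force: 0.0
```

Call:
drive_tool([
  {"hand": 0.15, "x": 0, "y": 0, "z": 0, "rx": 0, "ry": 0, "rz": 0},
  {"hand": 0.15, "x": 0, "y": 0, "z": 0, "rx": 0, "ry": 0, "rz": 0},
  {"hand": 0.15, "x": 0, "y": 0, "z": 0, "rx": 0, "ry": 0, "rz": 0},
  {"hand": 0.15, "x": 0, "y": 0, "z": 0, "rx": 0, "ry": 0, "rz": 0},
  {"hand": 0.15, "x": 0, "y": 0, "z": 0, "rx": 0, "ry": 0, "rz": 0},
])

```text
time: 10.02
ee_pos: [0.5094, 0.4592, 0.031]
eef_rot: [0.0, 1.0, -0.0, -0.0]
contact_force: [0.6, -1.6, -0.3]
finger_gap: 0.313
finger_force: 30.0
```

Call:
drive_tool([
  {"hand": 0.15, "x": 0, "y": 0, "z": -1, "rx": 0, "ry": 0, "rz": 0},
  {"hand": 0.15, "x": 0, "y": 0, "z": -2.5, "rx": 0, "ry": 0, "rz": 0},
  {"hand": 0.15, "x": -0.4, "y": 0.5, "z": -2.5, "rx": 0, "ry": 0, "rz": 0},
  {"hand": 0.15, "x": -2, "y": 2.3, "z": 0, "rx": 0, "ry": 0, "rz": 0},
  {"hand": 0.15, "x": -2, "y": 2.3, "z": 0, "rx": 0, "ry": 0, "rz": 0},
  {"hand": 0.15, "x": -2, "y": 2.3, "z": 0, "rx": 0, "ry": 0, "rz": 0},
  {"hand": 0.15, "x": -2, "y": 2.3, "z": 0, "rx": 0, "ry": 0, "rz": 0},
  {"hand": 0.15, "x": -2, "y": 2.3, "z": 0, "rx": 0, "ry": 0, "rz": 0},
  {"hand": 0.15, "x": -1.7, "y": 2, "z": 0, "rx": 0, "ry": 0, "rz": 0},
  {"hand": 0.15, "x": -0.8, "y": 1, "z": 0, "rx": 0, "ry": 0, "rz": 0},
  {"hand": 0.15, "x": 0, "y": 0, "z": 0, "rx": 0, "ry": 0, "rz": 0},
  {"hand": 0.15, "x": 0, "y": 0, "z": 0, "rx": 0, "ry": 0, "rz": 0},
])

```text
time: 11.02
ee_pos: [0.3809, 0.3094, 0.092]
eef_rot: [-0.0, 1.0, -0.0, 0.001]
contact_force: [1.5, 0.8, -0.7]
finger_gap: 0.312
finger_force: 30.0
```

Call:
drive_tool([
  {"hand": 0.15, "x": 0, "y": 0, "z": 1.5, "rx": 0, "ry": 0, "rz": 0},
  {"hand": 0.15, "x": 0, "y": 0, "z": 1.5, "rx": 0, "ry": 0, "rz": 0},
  {"hand": 0.15, "x": 0, "y": 0, "z": 1, "rx": 0, "ry": 0, "rz": 0},
  {"hand": 0.15, "x": 0, "y": 0, "z": 0.5, "rx": 0, "ry": 0, "rz": 0},
  {"hand": 0.15, "x": 0, "y": 0, "z": 0.4, "rx": 0, "ry": 0, "rz": 0},
  {"hand": 0.15, "x": 0, "y": 0, "z": 0.4, "rx": 0, "ry": 0, "rz": 0},
  {"hand": 0.15, "x": 0, "y": 0, "z": 0, "rx": 0, "ry": 0, "rz": 0},
  {"hand": 0.15, "x": 0, "y": 0, "z": 0, "rx": 0, "ry": 0, "rz": 0},
])

```text
time: 11.68
ee_pos: [0.3805, 0.3095, 0.0382]
eef_rot: [-0.0, 1.0, 0.0, 0.0]
contact_force: [0.5, 0.3, 0.5]
finger_gap: 0.313
finger_force: 30.0
```

Call:
drive_tool([
  {"hand": 0.15, "x": 0, "y": 0, "z": 0.1, "rx": 0, "ry": 0, "rz": 0},
  {"hand": 0.15, "x": 0, "y": 0, "z": 0, "rx": 0, "ry": 0, "rz": 0},
  {"hand": 0.15, "x": 0, "y": 0, "z": 0, "rx": 0, "ry": 0, "rz": 0},
  {"hand": 0.35, "x": 0, "y": 0, "z": 0, "rx": 0, "ry": 0, "rz": 0},
  {"hand": 0.6, "x": 0, "y": 0, "z": 0, "rx": 0, "ry": 0, "rz": 0},
  {"hand": 0.7, "x": 0, "y": 0, "z": 0, "rx": 0, "ry": 0, "rz": 0},
  {"hand": 0.7, "x": 0, "y": 0, "z": 0, "rx": 0, "ry": 0, "rz": 0},
  {"hand": 0.7, "x": 0, "y": 0, "z": 0, "rx": 0, "ry": 0, "rz": 0},
  {"hand": 0.7, "x": 0, "y": 0, "z": 0, "rx": 0, "ry": 0, "rz": 0},
  {"hand": 0.7, "x": 0, "y": 0, "z": 0, "rx": 0, "ry": 0, "rz": 0},
  {"hand": 0.7, "x": 0, "y": 0, "z": -0.5, "rx": 0, "ry": 0, "rz": 0},
  {"hand": 0.7, "x": 0, "y": 0, "z": -1.5, "rx": 0, "ry": 0, "rz": 0},
])

```text
time: 12.68
ee_pos: [0.3795, 0.3085, 0.0561]
eef_rot: [0.001, 1.0, 0.0, -0.001]
contact_force: [-0.4, -0.2, -0.7]
finger_gap: 0.7
finger_force: 0.0
```

Call:
drive_tool([
  {"hand": 1, "x": 0, "y": 0, "z": -3, "rx": 0, "ry": 0, "rz": 0},
  {"hand": 1, "x": 0, "y": 0, "z": -4, "rx": 0, "ry": 0, "rz": 0},
  {"hand": 1, "x": 0, "y": 0, "z": -4, "rx": 0, "ry": 0, "rz": 0},
  {"hand": 1, "x": 0, "y": 0, "z": -1, "rx": 0, "ry": 0, "rz": 0},
  {"hand": 1, "x": 0, "y": 0, "z": 0, "rx": 0, "ry": 0, "rz": 0},
  {"hand": 1, "x": 0, "y": 0, "z": 0, "rx": 0, "ry": 0, "rz": 0},
])

```text
time: 13.18
ee_pos: [0.3807, 0.3093, 0.1776]
eef_rot: [-0.0, 1.0, -0.0, 0.001]
contact_force: [0.3, 0.4, -0.5]
finger_gap: 0.998
finger_force: 0.0
```

```bash
python3 -c "
from h import *
wlook('red',.068,'w4')
wlook('blue',.062)"
```

```text
tcp [0.3807 0.3093 0.1776] gap 0.998 t 13.1833 joints [-0.43  0.18 -0.43  2.02  0.09  0.96 -2.47]
red [253.5 176. ] [220, 146, 69, 67, 1399] [0.3948 0.312 ] width 0.0605
red [258.  192.9] [246, 182, 25, 23, 444] [0.3794 0.3081] width 0.0222
tcp [0.3802 0.3089 0.1765] gap 1.003 t 13.2333 joints [-0.43  0.18 -0.43  2.02  0.09  0.96 -2.47]
```

View pics/w4.png

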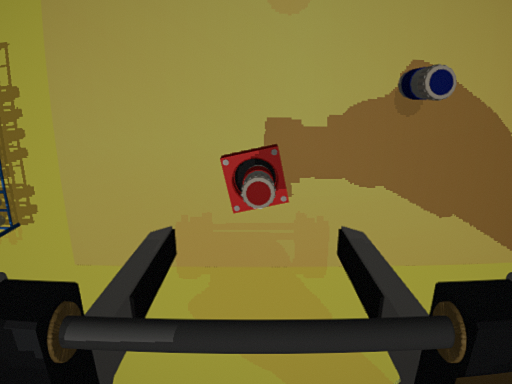

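Red_small stands upright in its well: its sticker is at (258,193), about 1.5 mm off centre. Blue_small is visible at (441,82), so both reds are done and I'll take it next.

Call:
drive_tool([
  {"hand": 1, "x": 1.6, "y": 2.7, "z": 0, "rx": 0, "ry": 0, "rz": 0},
  {"hand": 1, "x": 1.6, "y": 2.7, "z": 0, "rx": 0, "ry": 0, "rz": 0},
  {"hand": 1, "x": 1.6, "y": 2.7, "z": 0, "rx": 0, "ry": 0, "rz": 0},
  {"hand": 1, "x": 1.6, "y": 2.7, "z": 0, "rx": 0, "ry": 0, "rz": 0},
  {"hand": 1, "x": 1.6, "y": 2.7, "z": 0, "rx": 0, "ry": 0, "rz": 0},
  {"hand": 1, "x": 1.6, "y": 2.5, "z": 1, "rx": 0, "ry": 0, "rz": 0},
  {"hand": 1, "x": 0, "y": 0, "z": 2.5, "rx": 0, "ry": 0, "rz": 0},
  {"hand": 1, "x": 0, "y": 0, "z": 2.5, "rx": 0, "ry": 0, "rz": 0},
  {"hand": 1, "x": 0, "y": 0, "z": 1.5, "rx": 0, "ry": 0, "rz": 0},
  {"hand": 1, "x": 0, "y": 0, "z": 0, "rx": 0, "ry": 0, "rz": 0},
  {"hand": 1, "x": 0, "y": 0, "z": 0, "rx": 0, "ry": 0, "rz": 0},
])

```text
time: 14.2
ee_pos: [0.4754, 0.149, 0.1008]
eef_rot: [0.0, 1.0, 0.0, -0.002]
contact_force: [-0.4, 0.4, 0.7]
finger_gap: 1.001
finger_force: 0.0
```

```bash
python3 -c "
from h import *
wlook('blue',.062,'w5')
from station import eyes
import h
im=eyes.get_image('top')
for c,st,m in blobs(im,'blue',10): print(c.round(1),st[4],cast(im,c,.062)[:2].round(4))"
```

```text
tcp [0.4754 0.149  0.1008] gap 1.001 t 14.2 joints [-0.19  0.29 -0.28  2.08  0.11  0.79 -2.11]
blue [255.5 215.3] [240, 201, 32, 30, 684] [0.4779 0.1498] width 0.0219
[439.5 120.5] 100 [ 0.7622 -0.6729]
[248.5 108.7] 12 [0.7962 0.0148]
[258.  107.8] 10 [ 0.7995 -0.0185]
[244.9 115.6] 11 [0.7709 0.0273]
[198.  118.3] 19 [0.7608 0.1915]
[ 53.  125.3] 62 [0.7386 0.7116]
[ 64.3 125.4] 59 [0.7376 0.6696]
[ 52.  136.9] 63 [0.6963 0.7126]
[ 63.6 136.8] 64 [0.6963 0.6692]
[ 51.2 148.6] 65 [0.6542 0.7126]
[ 62.9 148.7] 66 [0.6537 0.6693]
[226.4 148.3] 63 [0.6541 0.0907]
[279.6 153.4] 115 [ 0.637  -0.0936]
[376.7 191.7] 174 [ 0.5045 -0.4309]
[443.9 200.9] 105 [ 0.4725 -0.6733]
```

Call:
drive_tool([
  {"hand": 1, "x": 0.2, "y": 0, "z": 2.5, "rx": 0, "ry": 0, "rz": 0},
  {"hand": 1, "x": 0, "y": 0, "z": 2.5, "rx": 0, "ry": 0, "rz": 0},
  {"hand": 1, "x": 0, "y": 0, "z": 1.5, "rx": 0, "ry": 0, "rz": 0},
  {"hand": 0.8, "x": 0, "y": 0, "z": 0.5, "rx": 0, "ry": 0, "rz": 0},
  {"hand": 0.6, "x": 0, "y": 0, "z": 0, "rx": 0, "ry": 0, "rz": 0},
  {"hand": 0.4, "x": 0, "y": 0, "z": 0, "rx": 0, "ry": 0, "rz": 0},
  {"hand": 0.15, "x": 0, "y": 0, "z": 0, "rx": 0, "ry": 0, "rz": 0},
  {"hand": 0.15, "x": 0, "y": 0, "z": 0, "rx": 0, "ry": 0, "rz": 0},
  {"hand": 0.15, "x": 0, "y": 0, "z": 0, "rx": 0, "ry": 0, "rz": 0},
  {"hand": 0.15, "x": 0, "y": 0, "z": 0, "rx": 0, "ry": 0, "rz": 0},
  {"hand": 0.15, "x": 0, "y": 0, "z": 0, "rx": 0, "ry": 0, "rz": 0},
  {"hand": 0.15, "x": 0, "y": 0, "z": 0, "rx": 0, "ry": 0, "rz": 0},
])

```text
time: 15.3
ee_pos: [0.4785, 0.1492, 0.0322]
eef_rot: [-0.0, 1.0, -0.0, 0.0]
contact_force: [-0.7, 0.9, -0.4]
finger_gap: 0.397
finger_force: 0.0
```

Call:
drive_tool([
  {"hand": 0.15, "x": 0, "y": 0, "z": 0, "rx": 0, "ry": 0, "rz": 0},
  {"hand": 0.15, "x": 0, "y": 0, "z": 0, "rx": 0, "ry": 0, "rz": 0},
  {"hand": 0.15, "x": 0, "y": 0, "z": 0, "rx": 0, "ry": 0, "rz": 0},
  {"hand": 0.15, "x": 0, "y": 0, "z": 0, "rx": 0, "ry": 0, "rz": 0},
  {"hand": 0.15, "x": 0, "y": 0, "z": 0, "rx": 0, "ry": 0, "rz": 0},
])

```text
time: 15.72
ee_pos: [0.4785, 0.1492, 0.032]
eef_rot: [-0.0, 1.0, -0.0, 0.0]
contact_force: [0.6, -0.7, 1.0]
finger_gap: 0.315
finger_force: 30.0
```

Call:
drive_tool([
  {"hand": 0.15, "x": 0, "y": 0, "z": -1, "rx": 0, "ry": 0, "rz": 0},
  {"hand": 0.15, "x": 0, "y": 0, "z": -2.5, "rx": 0, "ry": 0, "rz": 0},
  {"hand": 0.15, "x": 0.2, "y": 0.4, "z": -2.5, "rx": 0, "ry": 0, "rz": 0},
  {"hand": 0.15, "x": 2.2, "y": 3.2, "z": 0, "rx": 0, "ry": 0, "rz": 0},
  {"hand": 0.15, "x": 2.2, "y": 3.2, "z": 0, "rx": 0, "ry": 0, "rz": 0},
  {"hand": 0.15, "x": 2.2, "y": 3.2, "z": 0, "rx": 0, "ry": 0, "rz": 0},
  {"hand": 0.15, "x": 2.2, "y": 3.2, "z": 0, "rx": 0, "ry": 0, "rz": 0},
  {"hand": 0.15, "x": 2.2, "y": 3.2, "z": 0, "rx": 0, "ry": 0, "rz": 0},
  {"hand": 0.15, "x": 2.2, "y": 3.2, "z": 0, "rx": 0, "ry": 0, "rz": 0},
  {"hand": 0.15, "x": 2.1, "y": 3.0, "z": 0, "rx": 0, "ry": 0, "rz": 0},
  {"hand": 0.15, "x": 1.2, "y": 2.0, "z": 0, "rx": 0, "ry": 0, "rz": 0},
  {"hand": 0.15, "x": 0, "y": 0, "z": 0, "rx": 0, "ry": 0, "rz": 0},
])

```text
time: 16.72
ee_pos: [0.647, -0.1026, 0.0924]
eef_rot: [0.001, 1.0, -0.003, 0.0]
contact_force: [-1.9, 0.7, -1.4]
finger_gap: 0.312
finger_force: 30.0
```

Call:
drive_tool([
  {"hand": 0.15, "x": 0, "y": 0, "z": 0, "rx": 0, "ry": 0, "rz": 0},
  {"hand": 0.15, "x": 0, "y": 0, "z": 0, "rx": 0, "ry": 0, "rz": 0},
])

```text
time: 16.88
ee_pos: [0.645, -0.096, 0.0922]
eef_rot: [-0.0, 1.0, 0.0, -0.0]
contact_force: [-0.2, 0.5, -0.1]
finger_gap: 0.311
finger_force: 30.0
```

Lowering to a TCP height of about 0.038 m.

Call:
drive_tool([
  {"hand": 0.15, "x": 0, "y": 0.1, "z": 1.5, "rx": 0, "ry": 0, "rz": 0},
  {"hand": 0.15, "x": 0, "y": 0, "z": 1.5, "rx": 0, "ry": 0, "rz": 0},
  {"hand": 0.15, "x": 0, "y": 0, "z": 1, "rx": 0, "ry": 0, "rz": 0},
  {"hand": 0.15, "x": 0, "y": 0, "z": 0.5, "rx": 0, "ry": 0, "rz": 0},
  {"hand": 0.15, "x": 0, "y": 0, "z": 0.4, "rx": 0, "ry": 0, "rz": 0},
  {"hand": 0.15, "x": 0, "y": 0, "z": 0.4, "rx": 0, "ry": 0, "rz": 0},
  {"hand": 0.15, "x": 0, "y": 0, "z": 0, "rx": 0, "ry": 0, "rz": 0},
  {"hand": 0.15, "x": 0, "y": 0, "z": 0, "rx": 0, "ry": 0, "rz": 0},
])

```text
time: 17.55
ee_pos: [0.6455, -0.0977, 0.0393]
eef_rot: [-0.0, 1.0, -0.0, 0.0]
contact_force: [-0.3, -0.5, -0.6]
finger_gap: 0.311
finger_force: 30.0
```

Call:
drive_tool([
  {"hand": 0.15, "x": 0, "y": 0, "z": 0.1, "rx": 0, "ry": 0, "rz": 0},
  {"hand": 0.15, "x": 0, "y": 0, "z": 0, "rx": 0, "ry": 0, "rz": 0},
  {"hand": 0.15, "x": 0, "y": 0, "z": 0, "rx": 0, "ry": 0, "rz": 0},
  {"hand": 0.35, "x": 0, "y": 0, "z": 0, "rx": 0, "ry": 0, "rz": 0},
  {"hand": 0.6, "x": 0, "y": 0, "z": 0, "rx": 0, "ry": 0, "rz": 0},
  {"hand": 0.7, "x": 0, "y": 0, "z": 0, "rx": 0, "ry": 0, "rz": 0},
  {"hand": 0.7, "x": 0, "y": 0, "z": 0, "rx": 0, "ry": 0, "rz": 0},
  {"hand": 0.7, "x": 0, "y": 0, "z": 0, "rx": 0, "ry": 0, "rz": 0},
  {"hand": 0.7, "x": 0, "y": 0, "z": 0, "rx": 0, "ry": 0, "rz": 0},
  {"hand": 0.7, "x": 0, "y": 0, "z": 0, "rx": 0, "ry": 0, "rz": 0},
  {"hand": 0.7, "x": 0, "y": 0, "z": -0.5, "rx": 0, "ry": 0, "rz": 0},
  {"hand": 0.7, "x": 0, "y": 0, "z": -1.5, "rx": 0, "ry": 0, "rz": 0},
])

```text
time: 18.55
ee_pos: [0.6441, -0.0976, 0.0566]
eef_rot: [-0.0, 1.0, 0.0, -0.002]
contact_force: [-0.6, -0.1, -0.3]
finger_gap: 0.696
finger_force: 0.0
```

Call:
drive_tool([
  {"hand": 1, "x": 0, "y": 0, "z": -3, "rx": 0, "ry": 0, "rz": 0},
  {"hand": 1, "x": 0, "y": 0, "z": -4, "rx": 0, "ry": 0, "rz": 0},
  {"hand": 1, "x": 0, "y": 0, "z": -4, "rx": 0, "ry": 0, "rz": 0},
  {"hand": 1, "x": 0, "y": 0, "z": -1, "rx": 0, "ry": 0, "rz": 0},
  {"hand": 1, "x": 0, "y": 0, "z": 0, "rx": 0, "ry": 0, "rz": 0},
  {"hand": 1, "x": 0, "y": 0, "z": 0, "rx": 0, "ry": 0, "rz": 0},
])

```text
time: 19.05
ee_pos: [0.6456, -0.0978, 0.1788]
eef_rot: [0.0, 1.0, -0.0, 0.001]
contact_force: [-0.1, 0.3, -0.1]
finger_gap: 0.999
finger_force: 0.0
```

```bash
python3 -c "
from h import *
wlook('blue',.068,'w6')"
```

```text
tcp [ 0.6456 -0.0978  0.1788] gap 0.999 t 19.05 joints [ 0.19  0.42 -0.18  1.67  0.08  1.05 -1.59]
blue [174.6   5.6] [166, 0, 18, 14, 202] [ 0.7993 -0.0325] width 0.0145
blue [138.9  10.5] [131, 2, 17, 18, 244] [ 0.7966 -0.0033] width 0.014
blue [175.5  31. ] [167, 22, 18, 19, 248] [ 0.7797 -0.0325] width 0.0147
blue [127.3  38. ] [119, 29, 17, 19, 238] [0.7756 0.0077] width 0.0143
blue [254.5 176.9] [226, 151, 60, 58, 1331] [ 0.6586 -0.096 ] width 0.0529
blue [ 50.5 186.7] [34, 169, 34, 36, 939] [0.6502 0.0923] width 0.0342
blue [255.8 192.1] [244, 181, 24, 23, 437] [ 0.6447 -0.0971] width 0.0214
```

View pics/w6.png

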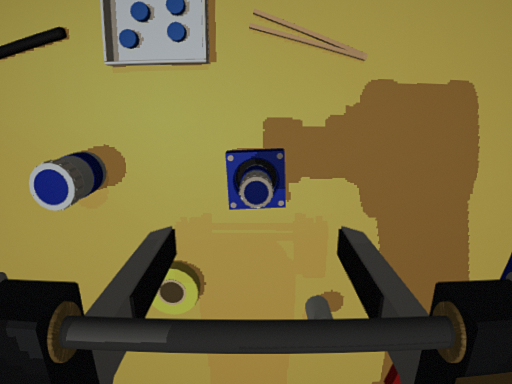

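Blue_small is centred in its well, with its sticker at (256,192), which casts to (0.6447,-0.0971). Blue_large is visible at (50,187), at about (0.650,0.090).

Call:
drive_tool([
  {"hand": 1, "x": 0.2, "y": -3.2, "z": 0, "rx": 0, "ry": 0, "rz": 0},
  {"hand": 1, "x": 0.2, "y": -3.2, "z": 0, "rx": 0, "ry": 0, "rz": 0},
  {"hand": 1, "x": 0, "y": -3.2, "z": 0, "rx": 0, "ry": 0, "rz": 0},
  {"hand": 1, "x": 0, "y": -3.2, "z": 0, "rx": 0, "ry": 0, "rz": 0},
  {"hand": 1, "x": 0, "y": -3.2, "z": 0, "rx": 0, "ry": 0, "rz": 0},
  {"hand": 1, "x": 0, "y": -2.8, "z": 0.5, "rx": 0, "ry": 0, "rz": 0},
  {"hand": 1, "x": 0, "y": 0, "z": 2.5, "rx": 0, "ry": 0, "rz": 0},
  {"hand": 1, "x": 0, "y": 0, "z": 2.5, "rx": 0, "ry": 0, "rz": 0},
  {"hand": 1, "x": 0, "y": 0, "z": 1.5, "rx": 0, "ry": 0, "rz": 0},
  {"hand": 1, "x": 0, "y": 0, "z": 0, "rx": 0, "ry": 0, "rz": 0},
  {"hand": 1, "x": 0, "y": 0, "z": 0, "rx": 0, "ry": 0, "rz": 0},
])

```text
time: 20.02
ee_pos: [0.6484, 0.0901, 0.1065]
eef_rot: [0.0, 1.0, 0.0, -0.002]
contact_force: [-0.7, -0.4, 1.4]
finger_gap: 1.0
finger_force: 0.0
```

```bash
python3 -c "
from h import *
wlook('blue',.072)"
```

```text
tcp [0.6484 0.0901 0.1065] gap 1.0 t 20.0167 joints [-0.07  0.5  -0.22  1.72  0.13  0.93 -1.92]
blue [400.1  17.8] [390, 7, 22, 23, 393] [0.7767 0.0043] width 0.0137
blue [338.2  22.1] [327, 11, 23, 24, 413] [0.7729 0.0419] width 0.0138
blue [115.7  38.5] [97, 27, 39, 23, 532] [0.7648 0.1749] width 0.0244
blue [256.7 216.1] [232, 194, 50, 47, 1689] [0.6519 0.0901] width 0.0335
```

Call:
drive_tool([
  {"hand": 1, "x": 0.3, "y": 0, "z": 2.5, "rx": 0, "ry": 0, "rz": 0},
  {"hand": 1, "x": 0, "y": 0, "z": 2.5, "rx": 0, "ry": 0, "rz": 0},
  {"hand": 1, "x": 0, "y": 0, "z": 1.5, "rx": 0, "ry": 0, "rz": 0},
  {"hand": 0.9, "x": 0, "y": 0, "z": 0.7, "rx": 0, "ry": 0, "rz": 0},
  {"hand": 0.7, "x": 0, "y": 0, "z": 0, "rx": 0, "ry": 0, "rz": 0},
  {"hand": 0.6, "x": 0, "y": 0, "z": 0, "rx": 0, "ry": 0, "rz": 0},
  {"hand": 0.5, "x": 0, "y": 0, "z": 0, "rx": 0, "ry": 0, "rz": 0},
  {"hand": 0.3, "x": 0, "y": 0, "z": 0, "rx": 0, "ry": 0, "rz": 0},
  {"hand": 0.3, "x": 0, "y": 0, "z": 0, "rx": 0, "ry": 0, "rz": 0},
  {"hand": 0.3, "x": 0, "y": 0, "z": 0, "rx": 0, "ry": 0, "rz": 0},
  {"hand": 0.3, "x": 0, "y": 0, "z": 0, "rx": 0, "ry": 0, "rz": 0},
  {"hand": 0.3, "x": 0, "y": 0, "z": 0, "rx": 0, "ry": 0, "rz": 0},
])

```text
time: 21.07
ee_pos: [0.6527, 0.0902, 0.0364]
eef_rot: [-0.0, 1.0, -0.0, 0.0]
contact_force: [-0.0, -0.6, 5.3]
finger_gap: 0.481
finger_force: 30.0
```

Call:
drive_tool([
  {"hand": 0.3, "x": 0, "y": 0, "z": 0, "rx": 0, "ry": 0, "rz": 0},
  {"hand": 0.3, "x": 0, "y": 0, "z": 0, "rx": 0, "ry": 0, "rz": 0},
])

```text
time: 21.23
ee_pos: [0.6528, 0.0902, 0.0365]
eef_rot: [-0.0, 1.0, -0.0, 0.0]
contact_force: [-0.6, -0.8, 6.1]
finger_gap: 0.481
finger_force: 30.0
```

Call:
drive_tool([
  {"hand": 0.3, "x": 0, "y": 0, "z": -1, "rx": 0, "ry": 0, "rz": 0},
  {"hand": 0.3, "x": 0, "y": 0, "z": -2.5, "rx": 0, "ry": 0, "rz": 0},
  {"hand": 0.3, "x": 0, "y": 0, "z": -3.5, "rx": 0, "ry": 0, "rz": 0},
  {"hand": 0.3, "x": 0, "y": 0, "z": -3.5, "rx": 0, "ry": 0, "rz": 0},
  {"hand": 0.3, "x": -0.3, "y": 1, "z": -1.5, "rx": 0, "ry": 0, "rz": 0},
  {"hand": 0.3, "x": -0.6, "y": 2.5, "z": 0, "rx": 0, "ry": 0, "rz": 0},
  {"hand": 0.3, "x": -0.9, "y": 3.4, "z": 0, "rx": 0, "ry": 0, "rz": 0},
  {"hand": 0.3, "x": -0.9, "y": 3.4, "z": 0, "rx": 0, "ry": 0, "rz": 0},
  {"hand": 0.3, "x": -0.9, "y": 3.4, "z": 0, "rx": 0, "ry": 0, "rz": 0},
  {"hand": 0.3, "x": -0.9, "y": 3.4, "z": 0, "rx": 0, "ry": 0, "rz": 0},
  {"hand": 0.3, "x": -0.9, "y": 3.4, "z": 0, "rx": 0, "ry": 0, "rz": 0},
  {"hand": 0.3, "x": -0.9, "y": 3.4, "z": 0, "rx": 0, "ry": 0, "rz": 0},
])

```text
time: 22.23
ee_pos: [0.5884, -0.1505, 0.1564]
eef_rot: [-0.0, 1.0, -0.0, -0.0]
contact_force: [0.3, -0.1, -1.0]
finger_gap: 0.485
finger_force: 30.0
```

Call:
drive_tool([
  {"hand": 0.3, "x": -0.9, "y": 3.4, "z": 0, "rx": 0, "ry": 0, "rz": 0},
  {"hand": 0.3, "x": -0.9, "y": 3.4, "z": 0, "rx": 0, "ry": 0, "rz": 0},
  {"hand": 0.3, "x": -0.9, "y": 3.4, "z": 0, "rx": 0, "ry": 0, "rz": 0},
  {"hand": 0.3, "x": -0.9, "y": 3.4, "z": 0, "rx": 0, "ry": 0, "rz": 0},
  {"hand": 0.3, "x": -0.9, "y": 3.4, "z": 0, "rx": 0, "ry": 0, "rz": 0},
  {"hand": 0.3, "x": -0.9, "y": 3.4, "z": 0, "rx": 0, "ry": 0, "rz": 0},
  {"hand": 0.3, "x": -0.9, "y": 3.4, "z": 0, "rx": 0, "ry": 0, "rz": 0},
  {"hand": 0.3, "x": -0.9, "y": 2.5, "z": 0, "rx": 0, "ry": 0, "rz": 0},
  {"hand": 0.3, "x": 0, "y": 1.5, "z": 0, "rx": 0, "ry": 0, "rz": 0},
  {"hand": 0.3, "x": 0, "y": 0, "z": 0, "rx": 0, "ry": 0, "rz": 0},
  {"hand": 0.3, "x": 0, "y": 0, "z": 0, "rx": 0, "ry": 0, "rz": 0},
])

```text
time: 23.15
ee_pos: [0.5174, -0.4267, 0.1559]
eef_rot: [-0.0, 1.0, -0.0, -0.0]
contact_force: [-0.1, 1.1, 0.5]
finger_gap: 0.485
finger_force: 30.0
```

Call:
drive_tool([
  {"hand": 0.3, "x": -0.8, "y": 1.9, "z": 0, "rx": 0, "ry": 0, "rz": 0},
  {"hand": 0.3, "x": 0, "y": 0, "z": 2, "rx": 0, "ry": 0, "rz": 0},
  {"hand": 0.3, "x": 0, "y": 0, "z": 2.5, "rx": 0, "ry": 0, "rz": 0},
  {"hand": 0.3, "x": 0, "y": 0, "z": 2, "rx": 0, "ry": 0, "rz": 0},
  {"hand": 0.3, "x": 0, "y": 0, "z": 0, "rx": 0, "ry": 0, "rz": 0},
  {"hand": 0.3, "x": 0, "y": 0, "z": 0, "rx": 0, "ry": 0, "rz": 0},
])

```text
time: 23.65
ee_pos: [0.5099, -0.4438, 0.0906]
eef_rot: [-0.001, 1.0, 0.001, -0.001]
contact_force: [-0.2, -0.2, -0.0]
finger_gap: 0.482
finger_force: 30.0
```

```bash
python3 -c "
from h import *
wlook('blue',.02,'w7')
from station import eyes
im=eyes.get_image('scene')
for c,st,m in blobs(im,'blue',10):
  if c[0]<160: print(c.round(1),st.tolist(),cast(im,c,.02)[:2].round(4))"
```

```text
tcp [ 0.5099 -0.4438  0.0906] gap 0.482 t 23.65 joints [ 0.67  0.54 -0.07  1.69  0.05  0.91 -0.98]
blue [259.3 185.4] [206, 149, 113, 90, 2784] [ 0.5253 -0.4458] width 0.0865
blue [256.1 275.2] [222, 244, 70, 63, 3425] [ 0.4484 -0.4434] width 0.0582
[ 33.5 143.2] [27, 129, 16, 30, 128] [ 0.4251 -0.7354]
[116.9 172.3] [111, 164, 12, 21, 61] [ 0.5014 -0.4183]
```

View pics/w7.png

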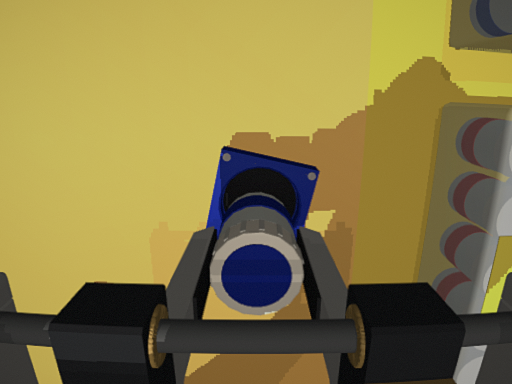

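Blue_large hangs over the blue block, with its sticker at (256,275) and the well at (259,190). Nothing is close to the gripper.

Call:
drive_tool([
  {"hand": 0.3, "x": -0.1, "y": 0.2, "z": 1, "rx": 0, "ry": 0, "rz": 0},
  {"hand": 0.3, "x": 0, "y": 0, "z": 1.5, "rx": 0, "ry": 0, "rz": 0},
  {"hand": 0.3, "x": 0, "y": 0, "z": 1, "rx": 0, "ry": 0, "rz": 0},
  {"hand": 0.3, "x": 0, "y": 0, "z": 0.5, "rx": 0, "ry": 0, "rz": 0},
  {"hand": 0.3, "x": 0, "y": 0, "z": 0.4, "rx": 0, "ry": 0, "rz": 0},
  {"hand": 0.3, "x": 0, "y": 0, "z": 0.2, "rx": 0, "ry": 0, "rz": 0},
  {"hand": 0.3, "x": 0, "y": 0, "z": 0, "rx": 0, "ry": 0, "rz": 0},
  {"hand": 0.3, "x": 0, "y": 0, "z": 0, "rx": 0, "ry": 0, "rz": 0},
])

```text
time: 24.42
ee_pos: [0.5086, -0.4479, 0.0454]
eef_rot: [0.0, 1.0, -0.0, 0.0]
contact_force: [-0.0, -0.4, -1.2]
finger_gap: 0.482
finger_force: 30.0
```

Call:
drive_tool([
  {"hand": 0.3, "x": 0, "y": -0.1, "z": 0.2, "rx": 0, "ry": 0, "rz": 0},
  {"hand": 0.3, "x": 0, "y": 0, "z": 0, "rx": 0, "ry": 0, "rz": 0},
  {"hand": 0.3, "x": 0, "y": 0, "z": 0, "rx": 0, "ry": 0, "rz": 0},
  {"hand": 0.52, "x": 0, "y": 0, "z": 0, "rx": 0, "ry": 0, "rz": 0},
  {"hand": 0.6, "x": 0, "y": 0, "z": 0, "rx": 0, "ry": 0, "rz": 0},
  {"hand": 0.8, "x": 0, "y": 0, "z": 0, "rx": 0, "ry": 0, "rz": 0},
  {"hand": 0.8, "x": 0, "y": 0, "z": 0, "rx": 0, "ry": 0, "rz": 0},
  {"hand": 0.8, "x": 0, "y": 0, "z": 0, "rx": 0, "ry": 0, "rz": 0},
  {"hand": 0.8, "x": 0, "y": 0, "z": 0, "rx": 0, "ry": 0, "rz": 0},
  {"hand": 0.8, "x": 0, "y": 0, "z": -0.5, "rx": 0, "ry": 0, "rz": 0},
  {"hand": 0.8, "x": 0, "y": 0, "z": -1.5, "rx": 0, "ry": 0, "rz": 0},
  {"hand": 0.8, "x": 0, "y": 0, "z": -3, "rx": 0, "ry": 0, "rz": 0},
])

```text
time: 25.42
ee_pos: [0.5068, -0.4455, 0.0907]
eef_rot: [-0.002, 1.0, 0.0, -0.002]
contact_force: [-0.6, -0.2, -0.1]
finger_gap: 0.8
finger_force: 0.0
```

Call:
drive_tool([
  {"hand": 1, "x": 0, "y": 0, "z": -3, "rx": 0, "ry": 0, "rz": 0},
  {"hand": 1, "x": 0, "y": 0, "z": -4, "rx": 0, "ry": 0, "rz": 0},
  {"hand": 1, "x": 0, "y": 0, "z": -2, "rx": 0, "ry": 0, "rz": 0},
  {"hand": 1, "x": 0, "y": 0, "z": 0, "rx": 0, "ry": 0, "rz": 0},
  {"hand": 1, "x": 0, "y": 0, "z": 0, "rx": 0, "ry": 0, "rz": 0},
  {"hand": 1, "x": 0, "y": 0, "z": 0, "rx": 0, "ry": 0, "rz": 0},
])

```text
time: 25.92
ee_pos: [0.508, -0.4465, 0.1825]
eef_rot: [-0.0, 1.0, 0.0, -0.0]
contact_force: [0.3, 0.9, -0.1]
finger_gap: 0.998
finger_force: 0.0
```

```bash
python3 -c "
from h import *
wlook('blue',.078)
from station import eyes
im=eyes.get_image('scene'); cv2.imwrite('pics/s9.png',im['frame'][:,:,::-1])
for c,st,m in blobs(im,'white',40): print(c.round(1),st[4],cast(im,c,.06)[:2].round(4))"
```

```text
tcp [ 0.508  -0.4465  0.1825] gap 0.998 t 25.9167 joints [ 0.68  0.45 -0.07  1.62  0.03  1.08 -0.97]
blue [253.7 167.3] [214, 134, 86, 85, 1759] [ 0.5307 -0.444 ] width 0.0736
blue [491.9 226.1] [475, 165, 33, 116, 1424] [ 0.4749 -0.6705] width 0.0356
blue [256.9 194.2] [238, 176, 38, 37, 1095] [ 0.5068 -0.4467] width 0.0332
[ 45.2 134.8] 42 [ 0.4186 -0.6765]
[ 38.  145.2] 46 [ 0.4631 -0.6766]
[ 24.3 157.3] 47 [ 0.515  -0.6933]
[ 38.9 164. ] 187 [ 0.5331 -0.6353]
[ 19.9 167.3] 101 [ 0.5528 -0.6855]
[196.1 167.3] 58 [ 0.4801 -0.1724]
[  3.1 194.8] 68 [ 0.6515 -0.6795]
[ 16.7 198.1] 121 [ 0.6562 -0.6351]
[  8.8 208.6] 53 [ 0.6912 -0.6381]
[356.  215.2] 202 [0.5775 0.2791]
[234.3 290.2] 786 [0.8204 0.0053]
```

View pics/s9.png

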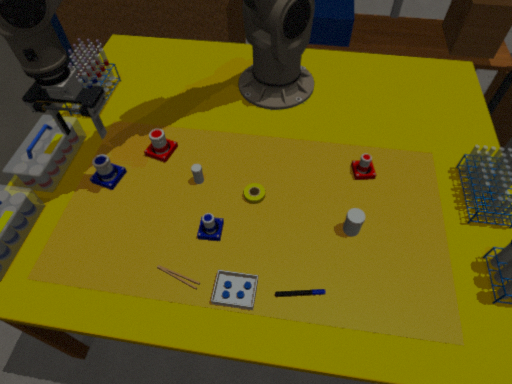

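All four jars stand in their blocks: red at (158,142) and (365,163), blue at (103,167) and (209,222). The white jars are unmoved at (196,167) and (356,215), and the arm is clear.

```bash
python3 -c "
from station import bot
print(bot.hand_in())"
```

```text
the job is handed in; nothing more can be done
None
```

I placed all four marked jars upright in their own wells, both reds before either blue, and left the white jars where they stood; I handed the job in at about 26 s, but it returned no verdict.

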